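# Set even firing gaps in a row of terracotta bricks

## Robot

A 6-joint arm with a two-finger parallel gripper is mounted at the origin on the work surface. World frame = base frame: x ahead of the robot, y to its left, z up, the work surface at z = 0. Lengths are in m, angles in rad, forces in N, time in s.
With the tool pointing down it reaches from about 0.4 to 0.825 m from the base axis. Payload 7 kg.
Tool frame: the origin (TCP) lies at the very end of the fingers, on their centre line; the grasp point (between the pads) lies 19 mm behind it; z points along the fingers, y is the line along which they close (so a half turn about z gives the same grasp; the last joint's range is limited). The gripper opens to 88 mm and grips with 3 to 60 N. Pads are 19 mm wide; open, the fingers measure 130 mm over their backs; the gripper's body (78 mm by 193 mm) begins 47 mm behind the grasp point.
Start: joints at [-1.051, 0.359, 0.012, 0, -1.224, -0.288], TCP at [0.155, -0.657, 0.227] pointing down, gripper open.
Joint ranges: [-3.07, 3.07], [-1.43, 2.12], [-1.02, 1.25], [-3.03, 1.67], [-3.05, -0], [-3.03, 3.03]. Speed limits (rad/s): [2.39, 2.39, 3.01, 3.14, 3.14, 3.14].

## Interface

Orientations are given as [roll, pitch, yaw] about the fixed x, y, z axes, in that order (R = Rz(yaw) Ry(pitch) Rx(roll)).
In Python, from station import arm, vision gives the robot as it stands. The module is installed in compiled form; this text tells all that it offers.
- The arm moves only by the tool jog_arm, never from a script. Its argument "steps" is a list that holds one entry, the list of rows, each a list of 7 numbers: the closure in counts, from 0 (fully open) to 255 (shut), then the shift along the tool's x, y, z scaled (see below), then the turn, a rotation vector about the tool's x, y, z scaled (see below). In form: [[[grip, dx, dy, dz, rx, ry, rz], ...]]. A call has 1 to 8 rows; each row is the pose to reach, as a shift and turn from the pose commanded when the call began, along the tool's axes at that moment; what a row does not reach only later rows make up. The controller multiplies each number of a shift by 250 mm and each number of a turn by 45 degrees. A row lasts 1/10 s, in which the tool goes at most 50 mm and 8.59 degrees, less where a joint would pass 70% of its speed; a pose out of reach is approached as far as the arm can. A call with a number of a shift or a turn outside -1 to 1 is refused whole. A call with a gripper value outside its range is refused whole. The fingers move at their own pace and stop on an object; "newtons" is the grip in N (left out, the last holds). Time passes only in rows, so rows that repeat a pose let the fingers close. It gives the time, the measured TCP pose, the force, the opening and the grip force at its end, in the units of the state.
- arm.get_state(): the state, without advancing time (a new reading comes with each control period).
- vision.grab_frame(name): name is "scene" or "side" or "wrist"; returns a dict with "color" (384x512x3 uint8, red, green, blue), "vfov" (degrees; the focal length in pixels is half the picture's height over the tangent of half this angle, whatever the lens; pixels are square), "cx", "cy" (the principal point, pixels), "extrinsics" (4x4, takes a point from world to camera coordinates). Camera axes: x right, y down, z forward; pixel columns grow to the right and rows downward; lengths in m; the calibration is good to about 2 mm. A picture is of the moment at which its call begins. There is no depth.
- arm.job_done(): hands the job in; it is judged then, once.
The state is a dict: "t": time; "q": joint angles; "qd": joint speeds; "joint_efforts": joint torques, N m; "eef_pos": TCP position; "ee_rot": TCP orientation; "force": force on the tool from outside, world axes, zero at the start; "moment": the same for the moment, N m; "width": finger opening in m; "gripper_force": force on a finger pad.
Only numpy, scipy, OpenCV 4.12 (cv2) and the standard library are available. Lean on these libraries where they do the work, as an engineer would, in place of code of your own. Each camera call takes 0.05 s, during which the arm holds its last target. There are 200 camera calls.

## Task

The terracotta bricks on the ware board stand too unevenly for firing: set both gaps in the row to the 14 mm thickness of the yellow spacer. Take the spacer from its holder and step it along the row from the fixed brick at the end stop: at each gap in turn, with the flat red-marked face lightly against the brick already set, ease the wedge straight down until its collar is just above the brick tops, so that it shoves the next brick away, and before lifting it out check by feel that the flat face still bears lightly on the set brick, without pushing that brick back. Be gentle with the clay, move the bricks only with the spacer, leave everything else alone, and put the spacer back upright in its holder.

Things in the scene. Friction and masses are not known exactly. Their poses are not given: they have to be found in the camera images.
- board: Pale wooden ware board, fixed to the bench, 190 mm (x) by 280 mm (y) by 12 mm thick, carrying a row of three terracotta bricks in line along its y axis. Origin on the bench, 20 mm to the +y side of the point under the board's centre; z up; its top is 12 mm above the origin. A dark end stop stands at its -y end.
- brick0: First brick of the row (-y end, against the end stop): terracotta, 130 mm (x) by about 54 mm (y) by 34 mm high, fixed to the board. Origin at its underside, midway along its length (x); axes as the board's. Handmade: each long side face lies somewhere between 25.5 and 28.5 mm from the origin along y, differing from side to side and brick to brick. Chips above 24 N.
- brick1: Second brick of the row (next to brick0 on its +y side): loose, about 0.75 kg, on the smooth waxed board (a sideways push of 2.5 to 4.5 N moves it). Otherwise like brick0: 130 x about 54 x 34 mm, origin at its underside at mid length, axes about as the board's, long side faces 25.5 to 28.5 mm from the origin. Fired clay chips if the spacer presses it with more than 24 N.
- brick2: Third and last brick of the row (next to brick1 on its +y side): loose, about 0.75 kg, on the smooth waxed board (a sideways push of 2.5 to 4.5 N moves it). Otherwise like brick0: 130 x about 54 x 34 mm, origin at its underside at mid length, axes about as the board's, long side faces 25.5 to 28.5 mm from the origin. Fired clay chips if the spacer presses it with more than 24 N.
- spacer: Yellow slippery plastic spacer, 0.14 kg, upright in its holder. Origin at the blade's tip (underside), mid thickness and length; z up. Blade 60 mm long (x), 14 mm thick (y -7 to +7 mm) from 22 to 32 mm above the origin. Below that a one-sided wedge: the -y face (red marks on collar and handle above it) stays flat and upright, the +y face slopes in to y = -3 mm at the tip.
- spacer_collar (a point): Underside of the spacer's collar, on its axis, 32 mm above the tip. The collar is 70 (x) x 26 (y) x 6 mm and meets the tops of both bricks when the blade is fully down (tip then 2 mm above the board).
- spacer_grip (a point): Middle of the spacer's black rubber handle, 62 mm above the tip. The handle is 40 mm (x) by 18 mm (y), from 38 to 86 mm above the tip; grip it across the 18 mm.
- holder: Brown wooden block fixed to the bench, 100 mm (x) by 60 mm (y) by 40 mm high, origin at the centre of its underside. Its slot, 65 mm (x) by 19 mm (y), open at the top, takes the spacer's blade; the collar rests on the block's top, the spacer's origin then 8 mm above the bench, its axes about as the holder's.
- fluted_pot: Bystander: fluted terracotta pot, diameter 100 mm, 105 mm high, origin at centre of underside.
- glazed_bowl: Bystander: white glazed bowl, diameter 100 mm, 50 mm high, origin at centre of underside.
- saucer: Bystander: terracotta saucer, diameter 110 mm, 18 mm high, origin at centre of underside.
- ruler: Bystander: steel ruler, 220 x 28 x 4 mm, lying flat along its x axis, origin at centre of underside.
- brush: Bystander: brush lying flat, origin at the underside, handle towards its -x.
- kiln_prop: Bystander: upright pale kiln prop, diameter 36 mm, 90 mm high, origin at centre of underside.
Not all that is in view belongs to the job. What is shaped like the brick2 but blue or purple is not meant.

How it is judged:
On the way, in this order (a step that is already met when the one before it is completed fails the run):
1. the spacer's blade is down between brick0 and brick1 (tip less than 9 mm above the board), its flat face bearing on brick0 (more than 0.3 N), the gap between them 14 mm to within 2 mm (z of spacer in the frame of board below 0.021 m and y of spacer in the frame of brick0 above 0.02 m and contact force between spacer and brick0 above 0.3 N and y of brick1 in the frame of brick0 between 0.068 and 0.072 m), for 0.1 s.
2. the spacer's blade is down between brick1 and brick2 (tip less than 9 mm above the board), its flat face bearing on brick1 (more than 0.3 N), the gap between them 14 mm to within 2 mm (z of spacer in the frame of board below 0.021 m and y of spacer in the frame of brick1 above 0.02 m and contact force between spacer and brick1 above 0.3 N and y of brick2 in the frame of brick1 between 0.067 and 0.071 m), for 0.1 s.
At the end, for the whole second after the job is handed in: Each of the two gaps is 14 mm to within 2 mm (between facing sides at mid length); bricks lie flat, within 0.05 rad of square to the board; the spacer stands released, upright and at rest in the holder's slot, within 8 mm of its middle, collar down on the block (y of brick1 in the frame of brick0 between 0.068 and 0.072 m and angle between the x axis of each of brick1, brick2 and the x axis of board, either way round below 0.05 rad and angle between each of brick1, brick2's own z axis and vertical below 0.05 rad and linear speed of each of brick1, brick2, spacer below 0.01 m/s and y of brick2 in the frame of brick1 between 0.067 and 0.071 m and horizontal distance between spacer and holder below 0.008 m and z of spacer in the frame of holder between 0.004 and 0.013 m and angle between spacer's own z axis and vertical below 0.12 rad); the robot touches nothing.
It fails at once if the spacer presses a brick with more than 24 N (contact force between spacer and brick0 above 24 N or contact force between spacer and brick1 above 24 N or contact force between spacer and brick2 above 24 N).
It fails at once if the robot itself touches a loose brick (more than 1 N) (contact force between any of the fingers, the arm and brick1 above 1 N or contact force between any of the fingers, the arm and brick2 above 1 N).
It fails at once if a bystander is moved by more than 20 mm (distance of any of fluted_pot, glazed_bowl, saucer, ruler, brush, kiln_prop from where it was at the start of the episode above 0.02 m).
It also fails if it takes over 67 s, if anything falls off the work surface, if the arm or the gripper's body presses on something with over 40 N, if the wrist force passes 120 N, or if a joint passes its speed limit or range.

## Working session

There is one attempt and no reset: what is moved stays moved. The work goes in short steps, Python scripts to look and compute and a tool call to move; the robot and the scene stay as the last step left them, time stands still between calls to the robot, and variables do not carry over. Pictures are saved under pics/ and viewed, at most 10 in all, crops included, and the job is handed in when it is done.

Besides the shell and the picture viewer there is one more tool, called after "Request:" by a JSON object that holds its "fn" and its "kwargs". jog_arm: Moves the arm, as the interface text tells. Its arguments: {"type":"object","properties":{"steps":{"type":"array","items":{"type":"array","items":{"type":"array","items":{"type":"number"}}}},"newtons":{"type":"number"}},"required":["steps"]}

```bash
mkdir -p pics; python3 - <<'E'
from station import arm, vision
import cv2, numpy as np
s=arm.get_state(); print({k:np.round(v,4).tolist() for k,v in s.items()})
for n in ("scene","side","wrist"):
    f=vision.grab_frame(n); cv2.imwrite(f"pics/{n}0.png",f["color"][:,:,::-1]); np.save(f"pics/{n}0.npy",f,allow_pickle=True)
    print(n,f["vfov"],f["cx"],f["cy"],np.round(f["extrinsics"],3).tolist())
E
```

```text
{'t': 0.0, 'q': [-1.0509, 0.3594, 0.011, -0.0004, -1.2241, -0.2881], 'qd': [-0.0007, 0.0007, -0.0001, -0.0004, -0.0009, -0.0006], 'joint_efforts': [-0.0011, -58.2712, 29.3049, 6.9971, 0.0068, -0.0002], 'eef_pos': [0.1549, -0.6565, 0.2256], 'ee_rot': [3.1399, -0.0002, -2.91], 'force': [0.6261, -0.7068, -0.2135], 'moment': [-0.0053, -0.011, -0.0568], 'gripper_force': 0.0, 'width': 0.0877}
scene 55.50723629788093 254.8024665073766 194.82638564108237 [[-0.07, 0.998, -0.007, 0.011], [0.691, 0.044, -0.721, -0.288], [-0.719, -0.055, -0.692, 1.309], [0.0, 0.0, 0.0, 1.0]]
side 51.21425219490654 259.25737122655136 189.77250103227388 [[0.812, -0.584, -0.017, -0.357], [-0.353, -0.466, -0.811, 0.223], [0.466, 0.665, -0.584, 0.804], [0.0, 0.0, 0.0, 1.0]]
wrist 68.12139799792776 252.23077123528125 193.68974763603956 [[-0.229, 0.973, 0.002, 0.674], [0.929, 0.218, 0.299, -0.038], [0.29, 0.07, -0.954, 0.392], [0.0, 0.0, 0.0, 1.0]]
```

View pics/scene0.png

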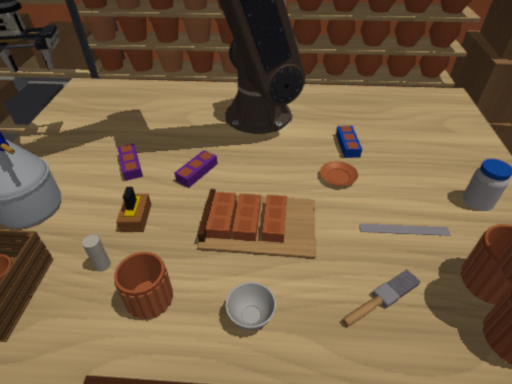

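View pics/side0.png

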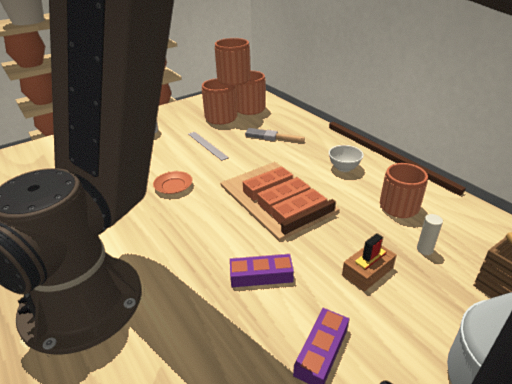

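Scene view: board spans about (200–316, 190–255), with the end stop at its left (-y). brick0, brick1 and brick2 are at columns 222, 248 and 275. The holder with the spacer is at (133,208). The blue and purple bricks at (348,141), (197,168) and (130,160) are decoys. The side view shows the red-marked face towards that camera at (374,248).

```bash
cat > h.py <<'E'
import numpy as np, cv2
from station import arm, vision
def grab(n,tag):
    f=vision.grab_frame(n); np.save(f"pics/{n}{tag}.npy",f,allow_pickle=True); cv2.imwrite(f"pics/{n}{tag}.png",f["color"][:,:,::-1]); return f
def load(n): return np.load(f"pics/{n}.npy",allow_pickle=True).item()
def foc(f): return f["color"].shape[0]/2/np.tan(np.radians(f["vfov"])/2)
def ray(f,uv):
    E=np.array(f["extrinsics"]);R,t=E[:3,:3],E[:3,3]; uv=np.atleast_2d(uv).astype(float)
    d=np.c_[(uv[:,0]-f["cx"])/foc(f),(uv[:,1]-f["cy"])/foc(f),np.ones(len(uv))]@R
    return -R.T@t,d
def plane(f,uv,z):
    c,d=ray(f,uv); return c+d*((z-c[2])/d[:,2])[:,None]
def proj(f,p):
    E=np.array(f["extrinsics"]);q=np.atleast_2d(p)@E[:3,:3].T+E[:3,3]
    return np.c_[q[:,0]/q[:,2]*foc(f)+f["cx"],q[:,1]/q[:,2]*foc(f)+f["cy"]]
E
python3 - <<'E'
from h import *
f=load("scene0")
print("cam",ray(f,[0,0])[0], ray(load("side0"),[0,0])[0], ray(load("wrist0"),[0,0])[0])
print("board z.012",plane(f,[(208,190),(316,198),(316,255),(200,250)],.012).round(3))
print("bricks",plane(f,[(222,215),(248,217),(275,218)],.046).round(3))
print("holder top",plane(f,[(122,195),(150,196),(145,223),(117,220)],.04).round(3))
s=load("side0"); print("side holder top", plane(s,[(343,264),(371,247),(396,258),(368,279)],.04).round(3))
print("pots",plane(f,[(145,300),(97,255),(250,310)],.05).round(3))
E
```

```text
cam [1.14122332 0.07352465 0.6987961 ] [-0.00624371 -0.63890957  0.64442268] [ 0.07621237 -0.67497707  0.38405268]
board z.012 [[ 0.417 -0.112  0.012]
 [ 0.43   0.184  0.012]
 [ 0.62   0.174  0.012]
 [ 0.623 -0.097  0.012]]
bricks [[ 0.539 -0.054  0.046]
 [ 0.542  0.01   0.046]
 [ 0.541  0.076  0.046]]
holder top [[ 0.48  -0.326  0.04 ]
 [ 0.479 -0.251  0.04 ]
 [ 0.572 -0.237  0.04 ]
 [ 0.567 -0.308  0.04 ]]
side holder top [[ 0.46  -0.265  0.04 ]
 [ 0.544 -0.266  0.04 ]
 [ 0.56  -0.319  0.04 ]
 [ 0.471 -0.323  0.04 ]]
pots [[ 0.781 -0.174  0.05 ]
 [ 0.68  -0.311  0.05 ]
 [ 0.788  0.035  0.05 ]]
```

View pics/wrist0.png

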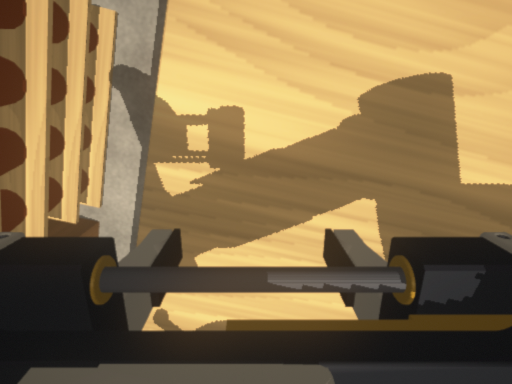

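Request:
{"fn": "jog_arm", "kwargs": {"steps": [[[0,-1,0.88,0,0,0,0],[0,-1,0.88,0,0,0,0],[0,-1,0.88,0,0,0,0],[0,-1,0.88,0,0,0,0],[0,-1,0.88,0,0,0,0],[0,-1,0.88,0,0,0,0],[0,-1,0.88,0,0,0,0]]]}}

```text
t: 0.85
eef_pos: [0.349, -0.3829, 0.2267]
ee_rot: [3.142, 0.001, -2.909]
force: [0.8, 0.2, -0.3]
width: 0.0873
gripper_force: 0.0
```

Request:
{"fn": "jog_arm", "kwargs": {"steps": [[[0,-1,0.88,0,0,0,0.295],[0,-1,0.88,0,0,0,0.295],[0,-1,0.88,0,0,0,0.295],[0,-1,0.88,0,0,0,0.295],[0,-1,0.88,0,0,0,0.295],[0,-1,0.88,0,0,0,0.295],[0,-1,0.88,0,0,0,0.295],[0,-1,0.88,0,0,0,0.295]]]}}

```text
t: 1.65
eef_pos: [0.5429, -0.1104, 0.226]
ee_rot: [3.141, -0.0, -3.138]
force: [0.8, 0.5, 0.1]
width: 0.0874
gripper_force: 0.0
```

```bash
python3 - <<'E'
from h import *
f=grab("wrist","1"); c=f["color"][:,:,::-1]
cv2.imwrite("pics/w1b.png",cv2.resize(c,(768,576),interpolation=cv2.INTER_CUBIC))
print(ray(f,[0,0])[0])
E
```

```text
[ 0.46191755 -0.11032993  0.38429471]
```

View pics/w1b.png

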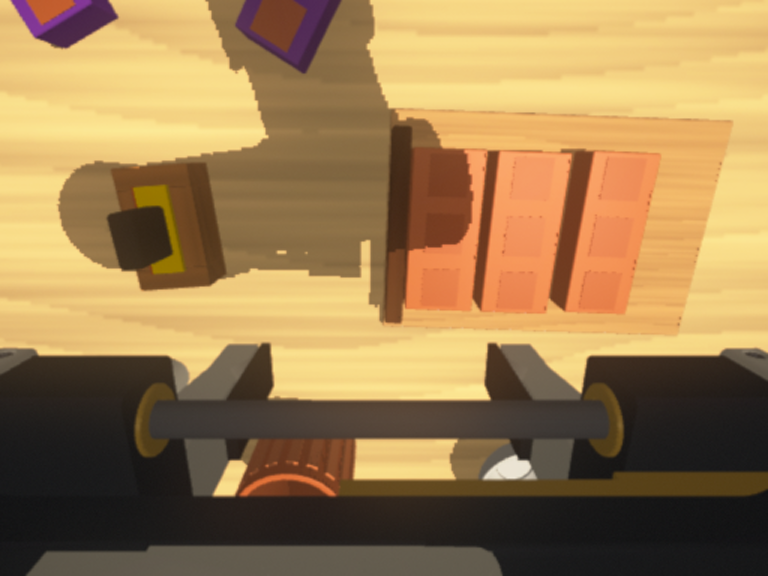

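Wrist view (x1.5): holder top corners are (112,169), (190,165), (212,285), (141,290). The collar is yellow and the handle black at (140,237). The three brick tops lie at columns ~440, ~525 and ~615, rows 150–313; brick0 is against the dark end stop at column 397.

```bash
python3 - <<'E'
from h import *
f=load("wrist1")
P=lambda l,z: plane(f,(np.array(l)+.5)/1.5-.5,z)
def rep(n,l,z):
    p=P(l,z); print(n,p[:,:2].round(4).tolist(),"c",p[:,:2].mean(0).round(4)); return p
def yaw(p): d=p[3]-p[0]+p[2]-p[1]; return np.arctan2(d[1],d[0]).round(3)
p=rep("holder",[(112,169),(190,165),(212,285),(141,290)],.04); print(yaw(p), [np.linalg.norm(p[i]-p[i-1]).round(4) for i in range(4)])
p=rep("board",[(390,107),(732,121),(678,334),(383,325)],.012); print(yaw(p),[np.linalg.norm(p[i]-p[i-1]).round(4) for i in range(4)])
# subpixel brick sides on top plane: colour mask of bright terracotta
hsv=cv2.cvtColor(f["color"],cv2.COLOR_RGB2HSV)
yel=(cv2.inRange(hsv,(22,150,60),(34,255,255)))
n,l,st,ce=cv2.connectedComponentsWithStats(yel); i=[k for k in range(1,n) if st[k,4]>60 and st[k,0]<160]; print("yellow",[(st[k].tolist()) for k in i])
for r in (110,125,140,155,170,185,198): print(r,[f["color"][r,x].tolist() for x in (275,300,310,314,318,322,326,330)])
for r in (108,160,195):
    g=f["color"][r,265:445,0].astype(int); d=np.diff(g); print(r,[(265+k,int(d[k])) for k in range(len(d)) if abs(d[k])>25])
E
```

```text
holder [[0.4711, -0.3173], [0.4679, -0.2564], [0.5649, -0.2503], [0.5695, -0.3109]] c [ 0.5184 -0.2837]
0.064 [np.float64(0.0987), np.float64(0.0611), np.float64(0.0972), np.float64(0.0607)]
board [[0.423, -0.1011], [0.4326, 0.1775], [0.6203, 0.1736], [0.612, -0.1056]] c [0.522  0.0361]
-0.022 [np.float64(0.1891), np.float64(0.2788), np.float64(0.1878), np.float64(0.2792)]
yellow [[89, 123, 35, 60, 736]]
110 [[112, 62, 35], [125, 67, 38], [126, 67, 38], [248, 161, 101], [250, 165, 103], [247, 158, 99], [112, 62, 34], [121, 67, 37]]
125 [[124, 67, 39], [122, 63, 36], [125, 66, 36], [246, 153, 95], [249, 161, 99], [194, 106, 58], [111, 59, 32], [223, 125, 74]]
140 [[129, 69, 39], [133, 70, 39], [134, 70, 38], [196, 108, 64], [248, 157, 96], [110, 59, 32], [112, 57, 31], [249, 158, 98]]
155 [[129, 68, 38], [121, 60, 34], [181, 97, 57], [247, 152, 93], [237, 140, 85], [109, 56, 30], [179, 97, 56], [247, 154, 94]]
170 [[240, 138, 79], [243, 142, 83], [245, 148, 86], [245, 149, 88], [131, 74, 41], [109, 57, 31], [246, 149, 89], [246, 151, 90]]
185 [[240, 137, 76], [233, 130, 76], [244, 144, 84], [243, 144, 84], [110, 59, 32], [145, 77, 42], [245, 146, 86], [245, 147, 87]]
198 [[239, 136, 75], [231, 126, 73], [243, 142, 81], [222, 124, 69], [112, 62, 34], [231, 130, 74], [244, 144, 83], [243, 144, 83]]
108 [(310, 48), (311, 57), (323, -80), (324, -41), (330, 34), (331, 73), (378, -40), (380, -47), (393, 45), (394, 61)]
160 [(305, 39), (306, 56), (318, -88), (324, 36), (325, 72), (371, -70), (372, -37), (383, 27), (384, 67), (385, 34)]
195 [(269, 46), (270, 67), (314, -75), (315, -38), (320, 35), (321, 70), (365, -64), (366, -41), (377, 42), (378, 64)]
```

```bash
cat >> h.py <<'E'
def edges(f,rows,c0,c1,z):
    """sub-pixel edges of brick tops: points on plane z per row where red channel crosses 185"""
    out=[]
    for r in rows:
        g=f["color"][r,c0:c1,0].astype(float); k=np.where((g[:-1]-185)*(g[1:]-185)<0)[0]
        u=c0+k+(185-g[k])/(g[k+1]-g[k]); out.append((r,u,np.sign(g[k+1]-g[k])))
    return out
E
python3 - <<'E'
from h import *
f=load("wrist1")
P=lambda l,z: plane(f,(np.array(l)+.5)/1.5-.5,z)
p=P([(135,186),(168,184),(186,271),(163,273)],.046);print("collar",p[:,:2].round(4).tolist())
p=P([(108,215),(160,207),(172,258),(122,270)],.094);print("handle top?",p[:,:2].round(4).tolist())
lines={0:[],1:[],2:[],3:[]}
prev=None
for r,u,s in edges(f,range(108,200,2),300,420,.046):
    # pattern: falling,rising,falling,rising = b0 right, b1 left, b1 right, b2 left
    k=np.where(s<0)[0]
    if len(k)>=2:
        a=k[0]; seq=u[a:a+4]
        if len(seq)==4 and list(s[a:a+4])==[-1,1,-1,1]:
            q=plane(f,np.c_[seq,np.full(4,r)],.046)
            for i in range(4): lines[i].append(q[i,:2])
for i in lines:
    q=np.array(lines[i]); m,c=np.polyfit(q[:,0],q[:,1],1); print(i,len(q),"slope",m.round(4),"y at x=.522",(m*.522+c).round(4),"res",np.std(q[:,1]-m*q[:,0]-c).round(4))
E
```

```text
collar [[0.4835, -0.2983], [0.4819, -0.2726], [0.5512, -0.2678], [0.553, -0.2869]]
handle top? [[0.4996, -0.2931], [0.4941, -0.2571], [0.5292, -0.254], [0.538, -0.2904]]
0 45 slope -0.0315 y at x=.522 -0.0304 res 0.0001
1 45 slope -0.0329 y at x=.522 -0.0217 res 0.0001
2 45 slope -0.0348 y at x=.522 0.0338 res 0.0001
3 45 slope -0.0374 y at x=.522 0.0495 res 0.0001
```

Request:
{"fn": "jog_arm", "kwargs": {"steps": [[[0,0.104,-0.692,0,0,0,-0.076],[0,0.104,-0.692,0,0,0,-0.076],[0,0.104,-0.692,0.2,0,0,-0.076],[0,0.104,-0.692,0.4,0,0,-0.076],[0,0.104,-0.692,0.4,0,0,-0.076],[0,0.104,-0.692,0.4,0,0,-0.076],[0,0.104,-0.692,0.4,0,0,-0.076]]]}}

```text
t: 2.4
eef_pos: [0.514, -0.2876, 0.1267]
ee_rot: [-3.141, -0.001, -3.083]
force: [-0.6, -0.5, 0.6]
width: 0.0873
gripper_force: 0.0
```

```bash
python3 - <<'E'
from h import *
f=grab("wrist","2"); s=arm.get_state(); print(s["eef_pos"],s["ee_rot"])
cv2.imwrite("pics/w2b.png",cv2.resize(f["color"][100:384,120:400,::-1],None,fx=2,fy=2,interpolation=cv2.INTER_CUBIC))
E
```

```text
[ 0.51503888 -0.2872681   0.12784752] [-3.14079408e+00  1.14864590e-03 -3.08202049e+00]
```

View pics/w2b.png

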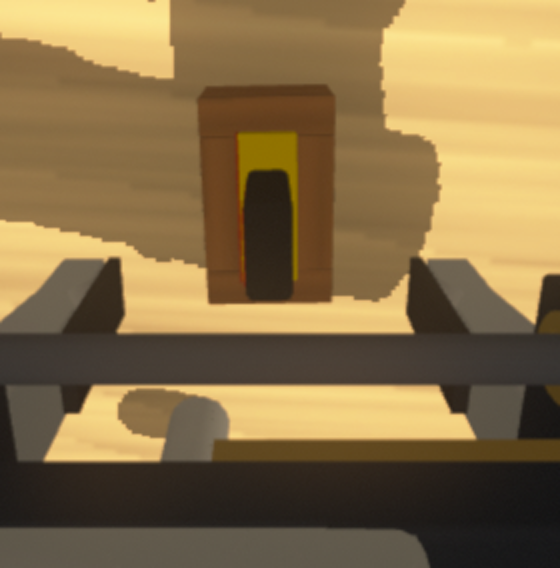

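```bash
python3 - <<'E'
from h import *
f=load("wrist2"); s=arm.get_state(); print(s["eef_pos"],s["ee_rot"][2], s["force"])
P=lambda l,z: plane(f,(np.array(l)+.5)/2-.5+np.array([120,100]),z)[:,:2].round(4).tolist()
print("collar",P([(238,133),(297,132),(240,280),(298,279)],.046))
print("holder",P([(199,100),(334,97),(332,302),(209,303)],.04))
print("handle top",P([(247,172),(290,172),(244,298),(294,298)],.094))
print("tcp px",proj(f,s["eef_pos"])*2-[240,200])
E
```

```text
[ 0.51503888 -0.2872681   0.12784752] -3.082020486801987 [ 1.06746589 -0.53576873  1.14107338]
collar [[0.4839, -0.3005], [0.482, -0.2753], [0.5532, -0.2965], [0.5511, -0.2697]]
holder [[0.4717, -0.3182], [0.467, -0.2601], [0.5653, -0.2518], [0.5693, -0.311]]
handle top [[0.4874, -0.295], [0.4865, -0.28], [0.5365, -0.2938], [0.5354, -0.2751]]
tcp px [[264.0798822  289.20910865]]
```

Request:
{"fn": "jog_arm", "kwargs": {"steps": [[[0,-0.011,0.007,0.15,0,0,0],[0,-0.011,0.007,0.303,0,0,0],[0,-0.011,0.007,0.303,0,0,0],[0,-0.011,0.007,0.303,0,0,0],[120,-0.011,0.007,0.303,0,0,0],[220,-0.011,0.007,0.303,0,0,0],[255,-0.011,0.007,0.303,0,0,0],[255,-0.011,0.007,0.303,0,0,0]]], "newtons": 40}}

```text
t: 3.25
eef_pos: [0.5176, -0.285, 0.0517]
ee_rot: [-3.141, 0.001, -3.082]
force: [-1.2, 0.4, 0.4]
width: 0.0613
gripper_force: 0.0
```

Request:
{"fn": "jog_arm", "kwargs": {"steps": [[[255,0,0,0,0,0,0],[255,0,0,0,0,0,0],[255,0,0,0,0,0,0],[255,0,0,0,0,0,0]]]}}

```text
t: 3.65
eef_pos: [0.5172, -0.2849, 0.0507]
ee_rot: [3.142, -0.0, -3.082]
force: [-0.6, 1.0, -0.9]
width: 0.0295
gripper_force: 0.0
```

Request:
{"fn": "jog_arm", "kwargs": {"steps": [[[255,0,0,0,0,0,0],[255,0,0,0,0,0,0],[255,0,0,0,0,0,0],[255,0,0,0,0,0,0]]]}}

```text
t: 4.05
eef_pos: [0.5172, -0.2849, 0.0507]
ee_rot: [3.142, -0.0, -3.082]
force: [1.0, -0.0, 0.1]
width: 0.018
gripper_force: 40.0
```

```bash
cat >> h.py <<'E'
def rd(n=20):
    """average n new readings is impossible without time; print one state"""
    s=arm.get_state(); print({k:np.round(s[k],4).tolist() for k in("t","eef_pos","ee_rot","force","moment","width","gripper_force")}); return s
E
python3 -c "
from h import *
rd();rd()"
```

```text
{'t': 4.05, 'eef_pos': [0.5172, -0.2849, 0.0507], 'ee_rot': [3.1415, -0.0001, -3.0818], 'force': [0.9855, -0.0002, 0.066], 'moment': [-0.1206, -0.0557, 0.0086], 'width': 0.018, 'gripper_force': 39.9994}
{'t': 4.05, 'eef_pos': [0.5172, -0.2849, 0.0507], 'ee_rot': [3.1415, -0.0001, -3.0818], 'force': [0.9855, -0.0002, 0.066], 'moment': [-0.1206, -0.0557, 0.0086], 'width': 0.018, 'gripper_force': 39.9994}
```

Request:
{"fn": "jog_arm", "kwargs": {"steps": [[[255,0,0,-0.1,0,0,0],[255,0,0,-0.25,0,0,0],[255,0,0,-0.4,0,0,0],[255,-0.077,0.2,-0.4,0,0,0.117],[255,-0.077,0.4,-0.4,0,0,0.117],[255,-0.077,0.6,-0.4,0,0,0.117],[255,-0.077,0.8,-0.4,0,0,0.117],[255,-0.077,1.0,-0.4,0,0,0.117]]]}}

```text
t: 4.85
eef_pos: [0.5211, -0.0357, 0.1508]
ee_rot: [3.141, -0.0, 3.109]
force: [0.7, -0.0, -1.3]
width: 0.0182
gripper_force: 40.0
```

Request:
{"fn": "jog_arm", "kwargs": {"steps": [[[255,0,0.05,0.1,0,0,0],[255,0,0.05,0.1,0,0,0],[255,0,0.05,0.1,0,0,0],[255,0,0.05,0.1,0,0,0]]]}}

```text
t: 5.25
eef_pos: [0.5225, -0.0257, 0.1264]
ee_rot: [-3.141, 0.0, 3.109]
force: [0.2, -1.0, -0.2]
width: 0.0177
gripper_force: 40.0
```

```bash
python3 - <<'E'
from h import *
S=[]
for i in range(4):
    f=vision.grab_frame("wrist"); S.append(np.r_[arm.get_state()["force"],arm.get_state()["eef_pos"],arm.get_state()["ee_rot"][2]])
f=grab("wrist","3"); print(np.mean(S,0).round(4),np.std(S,0).round(4))
cv2.imwrite("pics/w3b.png",cv2.resize(f["color"][60:290,110:430,::-1],None,fx=2.5,fy=2.5,interpolation=cv2.INTER_CUBIC))
print((proj(f,arm.get_state()["eef_pos"]-[0,0,.0427])-[110,60])*2.5)
E
```

```text
[ 0.1523  0.396  -1.2439  0.5225 -0.0259  0.1264  3.1082] [2.110e-01 2.435e-01 3.354e-01 1.000e-04 0.000e+00 1.000e-04 2.000e-04]
[[354.45302485 390.49176089]]
```

View pics/w3b.png

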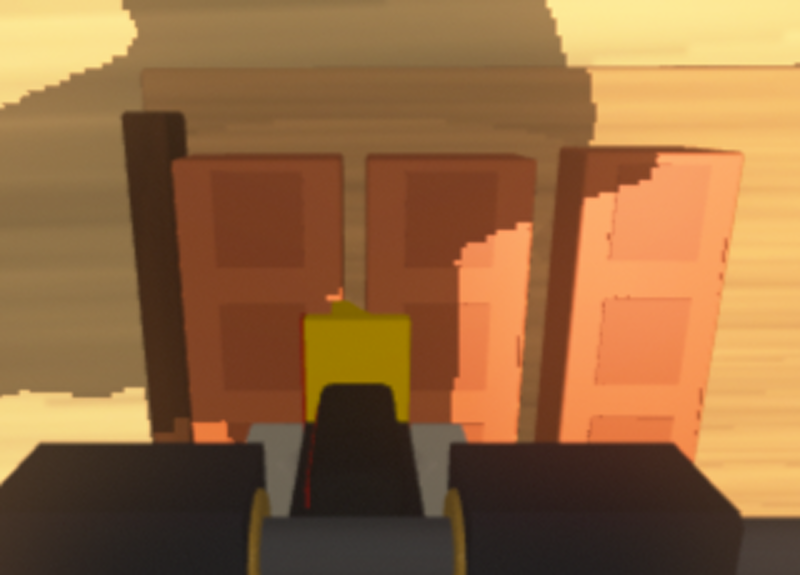

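Wrist view (crop x2.5): brick0's right edge is at column ~343, brick1's left edge at ~366. The spacer hangs centred at ~356 with its red edge on the left, at 304.

```bash
python3 - <<'E'
from h import *
f=load("wrist3"); g=cv2.cvtColor(f["color"],cv2.COLOR_RGB2LAB).astype(float)
print([ [f["color"][140,c].tolist() for c in range(243,261)]])
A=[];B=[];
for r in range(125,178,2):
    v=g[r,:,1]  # redness
    d=np.diff(v[240:265]); k=np.arange(240,264)+.5
    dn=np.where(d<0,-d,0); up=np.where(d>0,d,0)
    i=dn[:12].argmax(); j=12-4+up[8:].argmax()-0
    w=slice(max(i-1,0),i+2); a=(dn[w]*k[w]).sum()/dn[w].sum()
    jj=8+up[8:].argmax(); w=slice(jj-1,jj+2); b=(up[w]*k[w]).sum()/up[w].sum()
    A.append((a,r));B.append((b,r))
e=arm.get_state()["eef_pos"]
for n,L in(("b0",A),("b1",B)):
    q=plane(f,L,.046); m,c=np.polyfit(q[:,0],q[:,1],1); print(n,"slope",m.round(4),"y@.522",(m*.522+c).round(4),"res",np.std(q[:,1]-m*q[:,0]-c).round(5))
# spacer collar edges in same image: collar top z = tip+.038 ; crop cols 304/410 row 317..410
z=e[2]-.0427+.038
u=np.array([(304,320),(410,318),(303,415),(409,415)],float); print("collar",plane(f,(u+.5)/2.5-.5+[110,60],z).round(4)[:,:2].tolist(), e)
# brick1 right/brick2 left, brick x ends
u=np.array([(173,157),(343,155),(366,155),(536,158),(560,148),(743,153)],float); print("far ends",plane(f,(u+.5)/2.5-.5+[110,60],.046).round(4)[:,:2].tolist())
E
```

```text
[[[133, 70, 39], [132, 70, 38], [127, 68, 37], [118, 65, 35], [118, 76, 43], [134, 95, 56], [136, 97, 57], [136, 96, 55], [136, 97, 57], [136, 96, 56], [137, 96, 56], [135, 95, 55], [131, 89, 52], [119, 72, 40], [125, 66, 37], [132, 70, 39], [134, 71, 39], [134, 71, 39]]]
b0 slope -0.0352 y@.522 -0.0302 res 6e-05
b1 slope -0.0294 y@.522 -0.0219 res 0.00015
collar [[0.4883, -0.0368], [0.4887, -0.0115], [0.513, -0.0384], [0.5139, -0.012]] [ 0.52234363 -0.0257749   0.12619666]
far ends [[0.4533, -0.0829], [0.4545, -0.0274], [0.4548, -0.0199], [0.4576, 0.0355], [0.4547, 0.0432], [0.4584, 0.1029]]
```

Request:
{"fn": "jog_arm", "kwargs": {"steps": [[[255,0.008,0.018,0.06,0,0,0],[255,0.008,0.018,0.1,0,0,0],[255,0.008,0.018,0.13,0,0,0],[255,0.008,0.018,0.14,0,0,0],[255,0.008,0.018,0.148,0,0,0],[255,0.008,0.018,0.154,0,0,0],[255,0.008,0.018,0.16,0,0,0],[255,0.008,0.018,0.164,0,0,0]]]}}

```text
t: 6.3
eef_pos: [0.5204, -0.0208, 0.0851]
ee_rot: [-3.141, 0.0, 3.11]
force: [0.6, -4.0, 1.1]
width: 0.0176
gripper_force: 40.0
```

```bash
cat >> h.py <<'E'
def feel(n=6):
    S=[]
    for i in range(n):
        vision.grab_frame("wrist"); s=arm.get_state(); S.append(np.r_[s["force"],s["moment"],s["eef_pos"],s["ee_rot"][2]])
    S=np.array(S); m=S.mean(0); print("F",m[:3].round(2),"M",m[3:6].round(3),"pos",m[6:9].round(4),"tip",(m[8]-.0427).round(4),"yaw",m[9].round(4),"sd",S.std(0)[:3].round(2),"t",s["t"])
E
python3 -c "
from h import *
feel()"
```

```text
F [ 0.35 -3.56 -0.76] M [-1.536 -0.189 -0.016] pos [ 0.5203 -0.0208  0.085 ] tip 0.0423 yaw 3.1096 sd [0.42 0.38 0.6 ] t 6.6
```

Request:
{"fn": "jog_arm", "kwargs": {"steps": [[[255,0,-0.004,0,0,0,0],[255,0,-0.006,0,0,0,0],[255,0,-0.007,0,0,0,0],[255,0,-0.007,0,0,0,0]]]}}

```text
t: 7.0
eef_pos: [0.5202, -0.0221, 0.0848]
ee_rot: [3.141, -0.0, 3.109]
force: [0.4, -0.5, -1.0]
width: 0.0173
gripper_force: 40.0
```

```bash
python3 -c "
from h import *
feel()"
```

```text
F [-0.08  0.11 -1.34] M [-0.019  0.007 -0.002] pos [ 0.5202 -0.0222  0.0848] tip 0.0421 yaw 3.1095 sd [0.39 0.36 0.28] t 7.3
```

Request:
{"fn": "jog_arm", "kwargs": {"steps": [[[255,0,-0.001,0,0,0,0],[255,0,-0.002,0,0,0,0],[255,0,-0.002,0,0,0,0]]]}}

```text
t: 7.6
eef_pos: [0.5202, -0.0228, 0.0848]
ee_rot: [-3.142, -0.0, 3.11]
force: [0.1, -0.4, -1.1]
width: 0.0181
gripper_force: 40.0
```

```bash
python3 -c "
from h import *
feel()"
```

```text
F [-0.28  0.16 -1.14] M [-0.022 -0.018  0.004] pos [ 0.5202 -0.0228  0.0848] tip 0.0421 yaw 3.1095 sd [0.63 0.37 0.44] t 7.9
```

Request:
{"fn": "jog_arm", "kwargs": {"steps": [[[255,0,-0.002,0,0,0,0],[255,0,-0.002,0,0,0,0],[255,0,-0.002,0,0,0,0]]]}}

```text
t: 8.2
eef_pos: [0.5202, -0.0233, 0.0848]
ee_rot: [-3.142, -0.0, 3.109]
force: [-0.7, -0.5, -1.3]
width: 0.0177
gripper_force: 40.0
```

```bash
python3 -c "
from h import *
feel(3)"
```

```text
F [ 0.03  0.19 -1.4 ] M [-0.041 -0.036 -0.011] pos [ 0.5202 -0.0233  0.0848] tip 0.0421 yaw 3.1095 sd [0.37 0.84 0.72] t 8.35
```

Request:
{"fn": "jog_arm", "kwargs": {"steps": [[[255,0,-0.002,0,0,0,0],[255,0,-0.002,0,0,0,0],[255,0,-0.002,0,0,0,0]]]}}

```text
t: 8.65
eef_pos: [0.5203, -0.0236, 0.0848]
ee_rot: [3.141, 0.0, 3.11]
force: [0.5, 2.0, -0.9]
width: 0.0178
gripper_force: 40.0
```

```bash
python3 -c "
from h import *
feel(3)"
```

```text
F [-0.19  2.32 -2.01] M [0.939 0.08  0.055] pos [ 0.5202 -0.0236  0.0848] tip 0.0421 yaw 3.1095 sd [0.64 0.56 0.66] t 8.8
```

Request:
{"fn": "jog_arm", "kwargs": {"steps": [[[255,0,0,0.006,0,0,0],[255,0,0,0.012,0,0,0],[255,0,0,0.018,0,0,0],[255,0,0,0.024,0,0,0],[255,0,0,0.03,0,0,0],[255,0,0,0.036,0,0,0],[255,0,0,0.04,0,0,0],[255,0,0,0.04,0,0,0]]]}}

```text
t: 9.6
eef_pos: [0.5206, -0.0236, 0.0748]
ee_rot: [3.141, 0.001, 3.11]
force: [1.7, 3.4, -0.5]
width: 0.0178
gripper_force: 40.0
```

```bash
python3 -c "
from h import *
feel(3)"
```

```text
F [1.52 3.41 0.06] M [ 1.416 -0.71   0.131] pos [ 0.5206 -0.0236  0.0749] tip 0.0322 yaw 3.1096 sd [0.22 0.83 0.15] t 9.75
```

Request:
{"fn": "jog_arm", "kwargs": {"steps": [[[255,0,0.001,0.008,0,0,0],[255,0,0.001,0.016,0,0,0],[255,0,0.001,0.024,0,0,0],[255,0,0.001,0.032,0,0,0],[255,0,0.001,0.038,0,0,0],[255,0,0.001,0.044,0,0,0],[255,0,0.001,0.044,0,0,0]]]}}

```text
t: 10.45
eef_pos: [0.5197, -0.0236, 0.0632]
ee_rot: [-3.141, -0.001, 3.109]
force: [0.4, 2.7, -3.2]
width: 0.0174
gripper_force: 40.0
```

```bash
python3 -c "
from h import *
feel(3)"
```

```text
F [ 0.74  3.06 -2.68] M [ 1.325 -0.129  0.152] pos [ 0.5197 -0.0236  0.0633] tip 0.0206 yaw 3.1092 sd [0.6  0.38 0.04] t 10.6
```

Request:
{"fn": "jog_arm", "kwargs": {"steps": [[[255,0,0,0.006,0,0,0],[255,0,0,0.012,0,0,0],[255,0,0,0.016,0,0,0],[255,0,0,0.019,0,0,0],[255,0,0,0.019,0,0,0],[255,0,0,0.019,0,0,0]]]}}

```text
t: 11.2
eef_pos: [0.5203, -0.0235, 0.059]
ee_rot: [3.142, 0.0, 3.109]
force: [0.8, 1.6, -2.5]
width: 0.0176
gripper_force: 40.0
```

```bash
python3 -c "
from h import *
feel(6)"
```

```text
F [ 1.34  1.85 -2.34] M [ 0.7  -0.44  0.13] pos [ 0.5202 -0.0236  0.059 ] tip 0.0163 yaw 3.1095 sd [0.31 0.41 0.44] t 11.5
```

Bearing confirmed: +1.85 N on brick0 with the tip 4 mm above the board. Lifting out and moving to the next gap.

Request:
{"fn": "jog_arm", "kwargs": {"steps": [[[255,0,0,-0.03,0,0,0],[255,0,0,-0.07,0,0,0],[255,0,0,-0.12,0,0,0],[255,0,0,-0.2,0,0,0],[255,0,0,-0.27,0,0,0],[255,0,0.15,-0.27,0,0,0],[255,0,0.29,-0.27,0,0,0],[255,0,0.29,-0.27,0,0,0]]]}}

```text
t: 12.3
eef_pos: [0.5232, 0.0514, 0.1283]
ee_rot: [3.141, 0.002, 3.112]
force: [0.7, -0.2, -1.3]
width: 0.0175
gripper_force: 40.0
```

Request:
{"fn": "jog_arm", "kwargs": {"steps": [[[255,0,0,0,0,0,0],[255,0,0,0,0,0,0]]]}}

```text
t: 12.5
eef_pos: [0.5223, 0.0483, 0.1271]
ee_rot: [-3.141, 0.0, 3.109]
force: [-0.2, 0.3, -1.3]
width: 0.0176
gripper_force: 40.0
```

```bash
python3 - <<'E'
from h import *
feel(5); f=grab("wrist","4")
cv2.imwrite("pics/w4b.png",cv2.resize(f["color"][60:290,90:410,::-1],None,fx=2.5,fy=2.5,interpolation=cv2.INTER_CUBIC))
for r in (125,140,155): print(r,[(c,int(v)) for c,v in zip(range(120,330),np.diff(f["color"][r,120:331,2].astype(int))) if abs(v)>7])
E
```

```text
F [ 0.02  0.06 -1.21] M [-0.025 -0.012  0.007] pos [0.5224 0.0482 0.1267] tip 0.084 yaw 3.1086 sd [0.67 0.35 0.18] t 12.75
125 [(166, 9), (167, 13), (241, 8), (242, 12), (253, -15), (288, 17), (289, 23), (316, 17)]
140 [(168, 14), (169, 8), (174, -8), (242, 11), (243, 8), (253, -9), (261, 12), (262, 21), (314, -12), (315, 11)]
155 [(169, 13), (170, 14), (175, -13), (236, 13), (237, 21), (240, -17), (241, -17), (243, 14), (252, -8), (253, -8), (293, 19), (294, 26), (314, 20)]
```

View pics/w4b.png

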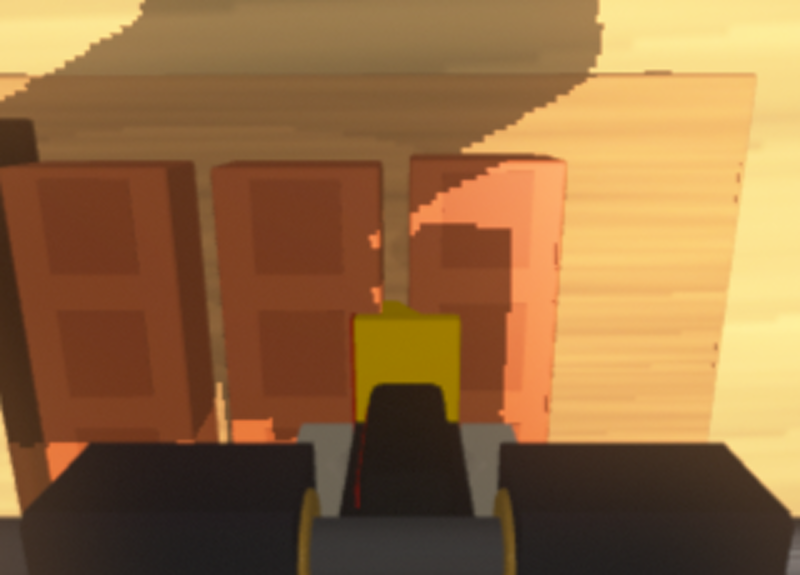

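```bash
python3 - <<'E'
from h import *
f=load("wrist4")
def pt(l): return plane(f,l,.046)[:,:2].round(4)
print("b1R,b2L",pt([(242.3,125),(253.4,125),(242.8,140),(253.4,140),(243,155),(253,155)]).tolist())
C=lambda l:pt((np.array(l,float)+.5)/2.5-.5+[90,60])
print("b0R,b1L",C([(167,168),(212,168),(183,400),(228,400)]).tolist())
z=arm.get_state()["eef_pos"][2]-.0427+.038
u=np.array([(353,320),(461,318),(355,415),(459,415)],float); print("collar",plane(f,(u+.5)/2.5-.5+[90,60],z).round(4)[:,:2].tolist())
E
```

```text
b1R,b2L [[0.457, 0.0427], [0.4573, 0.0518], [0.4692, 0.0426], [0.4695, 0.0514], [0.4817, 0.0422], [0.482, 0.0507]]
b0R,b1L [[0.4561, -0.0277], [0.4566, -0.013], [0.5382, -0.033], [0.5387, -0.0167]]
collar [[0.4883, 0.037], [0.4887, 0.0629], [0.513, 0.0362], [0.5139, 0.0621]]
```

Wrist view (crop): brick1's right edge is at column ~383 and brick2's left edge at ~411, so gap 2 is about 8.5 mm. Gap 1, at columns ~168–212, now measures about 14–15 mm.

Request:
{"fn": "jog_arm", "kwargs": {"steps": [[[255,0,0.006,0.06,0,0,0],[255,0,0.006,0.1,0,0,0],[255,0,0.006,0.13,0,0,0],[255,0,0.006,0.14,0,0,0],[255,0,0.006,0.148,0,0,0],[255,0,0.006,0.154,0,0,0],[255,0,0.006,0.16,0,0,0],[255,0,0.006,0.164,0,0,0]]]}}

```text
t: 13.6
eef_pos: [0.5227, 0.0505, 0.0857]
ee_rot: [3.141, 0.0, 3.11]
force: [-0.4, -1.2, -2.0]
width: 0.0181
gripper_force: 40.0
```

```bash
python3 -c "
from h import *
feel(4)"
```

```text
F [-0.26 -0.34 -1.71] M [-0.215 -0.016  0.008] pos [0.5226 0.0504 0.0856] tip 0.0429 yaw 3.1095 sd [0.33 0.52 0.36] t 13.8
```

Request:
{"fn": "jog_arm", "kwargs": {"steps": [[[255,0,-0.003,0,0,0,0],[255,0,-0.005,0,0,0,0],[255,0,-0.006,0,0,0,0],[255,0,-0.006,0,0,0,0]]]}}

```text
t: 14.2
eef_pos: [0.5225, 0.0489, 0.0856]
ee_rot: [3.142, 0.0, 3.109]
force: [-0.3, -0.1, -1.4]
width: 0.0181
gripper_force: 40.0
```

```bash
python3 -c "
from h import *
feel(4)"
```

```text
F [ 0.01 -0.23 -1.37] M [-0.035 -0.018 -0.019] pos [0.5225 0.049  0.0856] tip 0.0429 yaw 3.1095 sd [0.17 0.39 0.12] t 14.4
```

Request:
{"fn": "jog_arm", "kwargs": {"steps": [[[255,0,-0.002,0,0,0,0],[255,0,-0.004,0,0,0,0],[255,0,-0.004,0,0,0,0],[255,0,-0.004,0,0,0,0]]]}}

```text
t: 14.8
eef_pos: [0.5225, 0.0479, 0.0856]
ee_rot: [-3.142, 0.0, 3.109]
force: [0.4, 0.1, -1.6]
width: 0.0176
gripper_force: 40.0
```

```bash
python3 -c "
from h import *
feel(3)"
```

```text
F [-0.04 -0.23 -1.42] M [ 0.022  0.006 -0.003] pos [0.5225 0.048  0.0856] tip 0.0429 yaw 3.1095 sd [0.45 0.37 0.56] t 14.95
```

Request:
{"fn": "jog_arm", "kwargs": {"steps": [[[255,0,-0.001,0,0,0,0],[255,0,-0.001,0,0,0,0],[255,0,-0.001,0,0,0,0]]]}}

```text
t: 15.25
eef_pos: [0.5225, 0.0477, 0.0856]
ee_rot: [3.142, 0.0, 3.109]
force: [0.6, 0.3, -0.9]
width: 0.0183
gripper_force: 40.0
```

```bash
python3 -c "
from h import *
feel(3)"
```

```text
F [ 0.04 -0.16 -1.39] M [-0.026 -0.017 -0.004] pos [0.5225 0.0477 0.0856] tip 0.0429 yaw 3.1095 sd [0.1  0.42 0.35] t 15.4
```

Request:
{"fn": "jog_arm", "kwargs": {"steps": [[[255,0,-0.001,0,0,0,0],[255,0,-0.001,0,0,0,0],[255,0,-0.001,0,0,0,0]]]}}

```text
t: 15.7
eef_pos: [0.5224, 0.0474, 0.0855]
ee_rot: [-3.142, -0.0, 3.109]
force: [-0.2, 0.5, -1.9]
width: 0.0181
gripper_force: 40.0
```

```bash
python3 -c "
from h import *
feel(3)"
```

```text
F [-0.4   0.01 -1.64] M [-0.019 -0.005  0.014] pos [0.5225 0.0474 0.0856] tip 0.0429 yaw 3.1095 sd [0.02 0.24 0.4 ] t 15.85
```

Request:
{"fn": "jog_arm", "kwargs": {"steps": [[[255,0,-0.001,0,0,0,0],[255,0,-0.001,0,0,0,0],[255,0,-0.001,0,0,0,0]]]}}

```text
t: 16.15
eef_pos: [0.5224, 0.0472, 0.0856]
ee_rot: [3.142, 0.0, 3.109]
force: [0.6, 0.0, -0.6]
width: 0.0181
gripper_force: 40.0
```

```bash
python3 -c "
from h import *
feel(3)"
```

```text
F [ 0.24 -0.04 -1.64] M [-0.021 -0.02  -0.043] pos [0.5224 0.0472 0.0856] tip 0.0429 yaw 3.1095 sd [0.41 0.5  0.15] t 16.3
```

Request:
{"fn": "jog_arm", "kwargs": {"steps": [[[255,0,-0.0005,0,0,0,0],[255,0,-0.0005,0,0,0,0],[255,0,-0.0005,0,0,0,0]]]}}

```text
t: 16.6
eef_pos: [0.5224, 0.0471, 0.0856]
ee_rot: [-3.142, -0.0, 3.11]
force: [1.1, -0.0, -1.8]
width: 0.0174
gripper_force: 40.0
```

```bash
python3 -c "
from h import *
feel(3)"
```

```text
F [ 0.05  0.14 -1.39] M [-0.022 -0.018 -0.007] pos [0.5224 0.0471 0.0856] tip 0.0429 yaw 3.1095 sd [0.29 0.33 0.46] t 16.75
```

Request:
{"fn": "jog_arm", "kwargs": {"steps": [[[255,0,-0.0007,0,0,0,0],[255,0,-0.0007,0,0,0,0]]]}}

```text
t: 16.95
eef_pos: [0.5224, 0.0469, 0.0856]
ee_rot: [3.142, -0.0, 3.11]
force: [0.5, -0.6, -0.7]
width: 0.0179
gripper_force: 40.0
```

```bash
python3 -c "
from h import *
feel(2)"
```

```text
F [-0.64 -0.42 -1.3 ] M [-0.005 -0.013  0.03 ] pos [0.5224 0.0469 0.0856] tip 0.0429 yaw 3.1095 sd [0.14 0.01 0.24] t 17.05
```

Request:
{"fn": "jog_arm", "kwargs": {"steps": [[[255,0,-0.0007,0,0,0,0],[255,0,-0.0007,0,0,0,0]]]}}

```text
t: 17.25
eef_pos: [0.5224, 0.0467, 0.0856]
ee_rot: [-3.142, 0.0, 3.11]
force: [0.0, -0.6, -2.1]
width: 0.0174
gripper_force: 40.0
```

```bash
python3 -c "
from h import *
feel(2)"
```

```text
F [-0.13 -0.18 -2.09] M [-0.021 -0.027  0.009] pos [0.5224 0.0467 0.0855] tip 0.0428 yaw 3.1095 sd [0.29 0.51 0.31] t 17.35
```

Request:
{"fn": "jog_arm", "kwargs": {"steps": [[[255,0,-0.0007,0,0,0,0],[255,0,-0.0007,0,0,0,0]]]}}

```text
t: 17.55
eef_pos: [0.5224, 0.0465, 0.0855]
ee_rot: [-3.142, -0.0, 3.109]
force: [0.3, -0.9, -1.9]
width: 0.0177
gripper_force: 40.0
```

```bash
python3 -c "
from h import *
feel(2)"
```

```text
F [ 0.05 -0.09 -1.05] M [ 0.013 -0.019 -0.044] pos [0.5224 0.0465 0.0855] tip 0.0428 yaw 3.1095 sd [0.2  0.47 0.37] t 17.65
```

Request:
{"fn": "jog_arm", "kwargs": {"steps": [[[255,0,-0.0007,0,0,0,0],[255,0,-0.0007,0,0,0,0]]]}}

```text
t: 17.85
eef_pos: [0.5225, 0.0464, 0.0856]
ee_rot: [3.141, 0.0, 3.109]
force: [-0.5, 0.3, -1.4]
width: 0.0178
gripper_force: 40.0
```

```bash
python3 -c "
from h import *
feel(2)"
```

```text
F [-0.05  0.69 -1.46] M [ 0.142  0.024 -0.021] pos [0.5224 0.0464 0.0856] tip 0.0429 yaw 3.1095 sd [0.19 0.04 0.25] t 17.95
```

Light contact felt on brick1 (about 0.35 N). Easing down in stages, with a small +y bias to carry brick2's reaction.

Request:
{"fn": "jog_arm", "kwargs": {"steps": [[[255,0,0.001,0.006,0,0,0],[255,0,0.001,0.012,0,0,0],[255,0,0.001,0.018,0,0,0],[255,0,0.001,0.024,0,0,0],[255,0,0.001,0.03,0,0,0],[255,0,0.001,0.036,0,0,0],[255,0,0.001,0.04,0,0,0],[255,0,0.001,0.04,0,0,0]]]}}

```text
t: 18.75
eef_pos: [0.5225, 0.0464, 0.0756]
ee_rot: [-3.141, 0.0, 3.11]
force: [-0.4, -2.1, -0.0]
width: 0.018
gripper_force: 40.0
```

```bash
python3 -c "
from h import *
feel(3)"
```

```text
F [ 1.05 -2.34 -0.66] M [-1.029 -0.324  0.03 ] pos [0.5225 0.0464 0.0756] tip 0.0329 yaw 3.1095 sd [0.15 0.39 0.38] t 18.9
```

Request:
{"fn": "jog_arm", "kwargs": {"steps": [[[255,0,0,0.006,0,0,0],[255,0,0,0.012,0,0,0],[255,0,0,0.018,0,0,0],[255,0,0,0.024,0,0,0],[255,0,0,0.03,0,0,0],[255,0,0,0.036,0,0,0],[255,0,0,0.036,0,0,0]]]}}

```text
t: 19.6
eef_pos: [0.522, 0.0465, 0.066]
ee_rot: [-3.141, -0.001, 3.109]
force: [-0.2, -3.2, -0.9]
width: 0.0179
gripper_force: 40.0
```

```bash
python3 -c "
from h import *
feel(3)"
```

```text
F [-0.42 -3.36 -1.29] M [-1.254  0.04  -0.019] pos [0.522  0.0466 0.0661] tip 0.0234 yaw 3.1093 sd [0.31 0.46 0.37] t 19.75
```

Request:
{"fn": "jog_arm", "kwargs": {"steps": [[[255,0,0,0.006,0,0,0],[255,0,0,0.012,0,0,0],[255,0,0,0.018,0,0,0],[255,0,0,0.024,0,0,0],[255,0,0,0.029,0,0,0],[255,0,0,0.029,0,0,0],[255,0,0,0.029,0,0,0]]]}}

```text
t: 20.45
eef_pos: [0.5223, 0.0466, 0.0592]
ee_rot: [-3.142, -0.0, 3.109]
force: [0.3, -3.1, -2.5]
width: 0.0174
gripper_force: 40.0
```

```bash
python3 -c "
from h import *
feel(4)"
```

```text
F [-0.19 -3.07 -2.23] M [-1.215  0.095  0.014] pos [0.5223 0.0466 0.0592] tip 0.0165 yaw 3.1095 sd [0.3  0.21 0.2 ] t 20.65
```

Request:
{"fn": "jog_arm", "kwargs": {"steps": [[[255,0,-0.001,0,0,0,0],[255,0,-0.001,0,0,0,0],[255,0,-0.001,0,0,0,0]]]}}

```text
t: 20.95
eef_pos: [0.5226, 0.0466, 0.0594]
ee_rot: [3.141, 0.0, 3.11]
force: [0.7, -0.3, -1.7]
width: 0.0177
gripper_force: 40.0
```

```bash
python3 -c "
from h import *
feel(3)"
```

```text
F [-0.2  -0.97 -1.34] M [-0.389  0.099  0.007] pos [0.5226 0.0466 0.0594] tip 0.0167 yaw 3.1095 sd [0.43 0.26 0.78] t 21.1
```

Request:
{"fn": "jog_arm", "kwargs": {"steps": [[[255,0,-0.0005,0,0,0,0],[255,0,-0.0005,0,0,0,0],[255,0,-0.0005,0,0,0,0]]]}}

```text
t: 21.4
eef_pos: [0.5226, 0.0464, 0.0594]
ee_rot: [3.141, 0.0, 3.11]
force: [-0.0, -0.3, -1.8]
width: 0.0178
gripper_force: 40.0
```

```bash
python3 -c "
from h import *
feel(3)"
```

```text
F [ 0.04  0.31 -1.75] M [ 0.07  -0.022  0.027] pos [0.5226 0.0464 0.0594] tip 0.0167 yaw 3.1095 sd [0.3  0.38 0.31] t 21.55
```

Request:
{"fn": "jog_arm", "kwargs": {"steps": [[[255,0,-0.0004,0,0,0,0],[255,0,-0.0004,0,0,0,0],[255,0,-0.0004,0,0,0,0]]]}}

```text
t: 21.85
eef_pos: [0.5226, 0.0463, 0.0594]
ee_rot: [3.141, 0.0, 3.11]
force: [1.2, 1.9, -0.7]
width: 0.0179
gripper_force: 40.0
```

```bash
python3 -c "
from h import *
feel(5)"
```

```text
F [-0.1   2.08 -1.02] M [0.863 0.007 0.045] pos [0.5226 0.0463 0.0594] tip 0.0167 yaw 3.1096 sd [0.24 0.53 0.72] t 22.1
```

Flat face bears on brick1 at 2 N, and brick1 has not been pushed back. Easing off and lifting out.

Request:
{"fn": "jog_arm", "kwargs": {"steps": [[[255,0,0.0006,0,0,0,0],[255,0,0.0006,-0.03,0,0,0],[255,0,0.0006,-0.07,0,0,0],[255,0,0.0006,-0.12,0,0,0],[255,0,0.0006,-0.2,0,0,0],[255,0,0.0006,-0.36,0,0,0],[255,0,0.0006,-0.36,0,0,0],[255,0,0.0006,-0.36,0,0,0]]]}}

```text
t: 22.9
eef_pos: [0.5229, 0.0463, 0.1513]
ee_rot: [3.14, 0.003, 3.109]
force: [0.1, -0.4, -2.0]
width: 0.0179
gripper_force: 40.0
```

```bash
python3 - <<'E'
from h import *
feel(3); f=grab("wrist","5")
cv2.imwrite("pics/w5b.png",cv2.resize(f["color"][70:270,110:410,::-1],None,fx=2.6,fy=2.6,interpolation=cv2.INTER_CUBIC))
E
```

```text
F [-0.39 -0.73 -1.31] M [-0.015 -0.    -0.   ] pos [0.5219 0.046  0.1494] tip 0.1067 yaw 3.1091 sd [0.33 0.14 0.4 ] t 23.05
```

View pics/w5b.png

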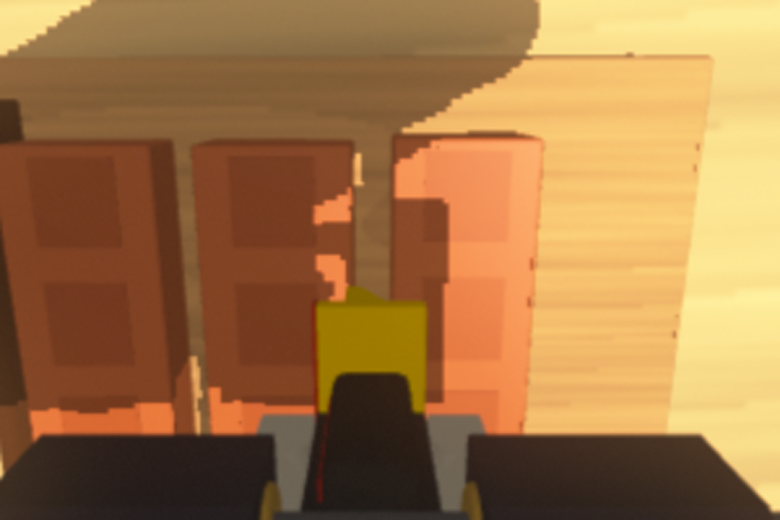

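Wrist view (crop): gap 1 spans columns 153–193 and gap 2 columns 354–392, about 14.1 and 13.7 mm. The bricks are square. Now returning the spacer.

Request:
{"fn": "jog_arm", "kwargs": {"steps": [[[255,0,-0.2,0,0,0,0],[255,0,-0.4,0,0,0,0],[255,0,-0.6,0,0,0,0],[255,0,-0.8,0,0,0,0]]]}}

```text
t: 23.5
eef_pos: [0.5152, -0.1553, 0.1486]
ee_rot: [-3.141, -0.002, 3.11]
force: [1.4, -1.3, -1.0]
width: 0.0178
gripper_force: 40.0
```

Request:
{"fn": "jog_arm", "kwargs": {"steps": [[[255,-0.024,-0.2,0,0,0,-0.117],[255,-0.024,-0.4,0,0,0,-0.117],[255,-0.024,-0.524,0,0,0,-0.117],[255,-0.024,-0.524,0,0,0,-0.117],[255,-0.024,-0.524,0,0,0,-0.117],[255,-0.024,-0.524,0,0,0,-0.117],[255,-0.024,-0.524,0,0,0,-0.117]]]}}

```text
t: 24.2
eef_pos: [0.5178, -0.2837, 0.1492]
ee_rot: [3.141, -0.0, -3.08]
force: [-0.3, -0.6, -1.5]
width: 0.018
gripper_force: 40.0
```

```bash
python3 -c "
from h import *
feel(3)"
```

```text
F [ 0.07 -0.45 -1.2 ] M [-0.017  0.038 -0.03 ] pos [ 0.518  -0.2838  0.1494] tip 0.1067 yaw -3.0803 sd [0.24 0.34 0.06] t 24.35
```

Request:
{"fn": "jog_arm", "kwargs": {"steps": [[[255,0.003,-0.004,0.1,0,0,0],[255,0.003,-0.004,0.2,0,0,0],[255,0.003,-0.004,0.24,0,0,0],[255,0.003,-0.004,0.28,0,0,0],[255,0.003,-0.004,0.32,0,0,0],[255,0.003,-0.004,0.36,0,0,0],[255,0.003,-0.004,0.385,0,0,0],[255,0.003,-0.004,0.385,0,0,0]]]}}

```text
t: 25.15
eef_pos: [0.5166, -0.2857, 0.0522]
ee_rot: [3.141, -0.001, -3.082]
force: [-0.6, 0.6, -1.3]
width: 0.0182
gripper_force: 40.0
```

```bash
python3 -c "
from h import *
feel(3)"
```

```text
F [-0.07  0.   -1.07] M [-0.016  0.01   0.022] pos [ 0.5172 -0.2859  0.0532] tip 0.0105 yaw -3.0817 sd [0.25 0.59 0.5 ] t 25.3
```

Request:
{"fn": "jog_arm", "kwargs": {"steps": [[[255,0,0,0.005,0,0,0],[255,0,0,0.009,0,0,0],[255,0,0,0.009,0,0,0],[200,0,0,0.009,0,0,0],[0,0,0,0.009,0,0,0],[0,0,0,0.009,0,0,0],[0,0,0,0.009,0,0,0],[0,0,0,0.009,0,0,0]]]}}

```text
t: 26.1
eef_pos: [0.5172, -0.2858, 0.0509]
ee_rot: [-3.142, 0.0, -3.082]
force: [-0.0, -0.0, -0.8]
width: 0.0454
gripper_force: 0.0
```

Request:
{"fn": "jog_arm", "kwargs": {"steps": [[[0,0,0,0,0,0,0],[0,0,0,0,0,0,0],[0,0,0,0,0,0,0],[0,0,0,0,0,0,0]]]}}

```text
t: 26.5
eef_pos: [0.5171, -0.2858, 0.0508]
ee_rot: [3.142, 0.0, -3.082]
force: [-0.8, -0.2, 0.3]
width: 0.0773
gripper_force: 0.0
```

Request:
{"fn": "jog_arm", "kwargs": {"steps": [[[0,0,0,-0.1,0,0,0],[0,0,0,-0.3,0,0,0],[0,0,0,-0.5,0,0,0],[0,0,0,-0.7,0,0,0],[0,0,0,-0.7,0,0,0],[0,0,0,-0.7,0,0,0]]]}}

```text
t: 27.1
eef_pos: [0.5177, -0.2858, 0.2276]
ee_rot: [-3.141, 0.004, -3.082]
force: [-0.4, -0.1, -0.4]
width: 0.0877
gripper_force: 0.0
```

```bash
python3 - <<'E'
from h import *
f=grab("wrist","6"); cv2.imwrite("pics/w6b.png",cv2.resize(f["color"][60:270,:,::-1],None,fx=1.5,fy=1.5,interpolation=cv2.INTER_CUBIC))
E
```

```text
(no output)
```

View pics/w6b.png

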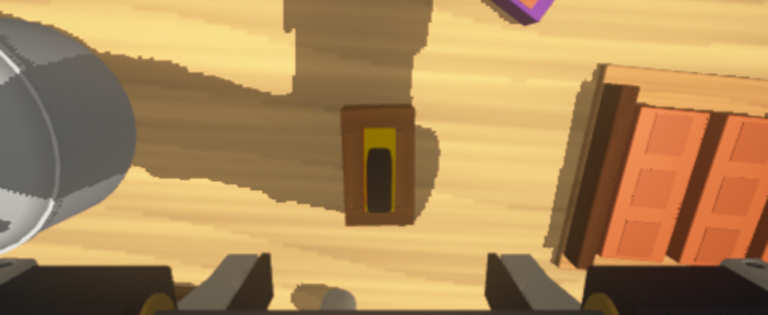

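The spacer stands upright and centred in its holder at (379,175), with the gripper clear.

```bash
python3 -c "
from station import arm
print(arm.job_done())"
```

```text
the job is handed in; nothing more can be done
None
```

The job is handed in at about 27 s of the allowed 67 s; no verdict came back. Both gaps measure about 14 mm in the last image (14.1 and 13.7 mm), and the spacer stands upright in its holder.

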